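# Turn a square blank round the jig's post and seat it in the corner

## Robot

A 6-joint arm with a two-finger parallel gripper is mounted at the origin on the work surface. World frame = base frame: x ahead of the robot, y to its left, z up, the work surface at z = 0. Lengths are in m, angles in rad, forces in N, time in s.
With the tool pointing down it reaches from about 0.4 to 0.825 m from the base axis. Payload 7 kg.
Tool frame: the origin (TCP) lies between the finger pads; the fingertips stand 8 mm ahead of it and the grasp point (between the pads) lies 11 mm behind it (arm.finger_overhang is the distance from the TCP to the fingertips, in m); z points along the fingers, y is the line along which they close (so a half turn about z gives the same grasp; the last joint's range is limited). The gripper opens to 88 mm and grips with 3 to 60 N. Pads are 19 mm wide; open, the fingers measure 130 mm over their backs; the gripper's body (78 mm by 193 mm) begins 47 mm behind the grasp point.
Start: joints at [-0.82, 0.359, 0.012, 0, -1.224, -0.288], TCP at [0.301, -0.604, 0.235] pointing down, gripper open.
Joint ranges: [-3.07, 3.07], [-1.43, 2.12], [-1.02, 1.25], [-3.03, 1.67], [-3.05, -0], [-3.03, 3.03]. Speed limits (rad/s): [2.39, 2.39, 3.01, 3.14, 3.14, 3.14].

## Interface

Orientations are given as [roll, pitch, yaw] about the fixed x, y, z axes, in that order (R = Rz(yaw) Ry(pitch) Rx(roll)).
In Python, from station import arm gives the robot as it stands.
- The arm moves only by the tool move_arm, never from a script. Its argument "rows" is text: rows parted by semicolons, each of 7 numbers parted by spaces: the turn, a rotation vector about the tool's x, y, z in degrees, then the shift along the tool's x, y, z in m, then the finger opening in m, from 0 to 0.0876. A call has 1 to 8 rows; each row shifts and turns the commanded pose from where the row before left it, along the tool's axes as they then stand; what a row does not reach is not made up. A row lasts 1/8 s, in which the tool goes at most 62.5 mm and 10.7 degrees, less where a joint would pass 70% of its speed; a pose out of reach is approached as far as the arm can. A call is refused whole if a number of a shift passes 0.0625 or a number of a turn 10.7, either way. A call with a gripper value outside its range is refused whole. The fingers move at their own pace and stop on an object; "squeeze" is the grip in N (left out, the last holds). Time passes only in rows, so rows that do not move let the fingers close. It gives the time, the measured TCP pose, the force, the opening and the grip force at its end, in the units of the state.
- arm.get_state(): the state, without advancing time (a new reading comes with each control period).
- arm.grab_frame(name): name is "side" or "top"; returns (picture, depth): 420x560x3 uint8, blue, green, red; 420x560 float32, m along the optical axis (not along the pixel's ray), 0 where there is no reading.
- arm.camera_model(name): a dict with "mtx" (3x3 intrinsics, pixels), "camera_from_world" (4x4, takes a point from world to camera coordinates). Camera axes: x right, y down, z forward; pixel columns grow to the right and rows downward; lengths in m; the calibration is good to about 2 mm. A picture is of the moment at which its call begins. camera_model takes no time and is no camera call.
- arm.job_done(): hands the job in; it is judged then, once.
The state is a dict: "t": time; "q": joint angles; "qd": joint speeds; "joint_efforts": joint torques, N m; "eef_pos": TCP position; "ee_rot": TCP orientation; "force": force on the tool from outside, world axes, zero at the start; "moment": the same for the moment, N m; "width": finger opening in m; "gripper_force": force on a finger pad.
Only numpy, scipy, OpenCV 4.12 (cv2) and the standard library are available. Lean on these libraries where they do the work, as an engineer would, in place of code of your own. Each camera call takes 0.05 s, during which the arm holds its last target. There are 200 camera calls.

## Task

Push the square grooved walnut blank against the round steel post of the drilling jig so that it swings a quarter turn anticlockwise (seen from above) round the post, until the side that faced the end stop lies flat on the fence. Then slide it along the fence to the end stop and press it home there with about 10 N (never more than 25 N on post, fence or stop), leaving it flush against both fence and stop with nothing touching it. Keep the blank flat on the jig board all the time and leave everything else on the bench where it is.

Things in the scene. Friction and masses are not known exactly. Their poses are not given: they have to be found in the camera images.
- blank_center (a point): Centre (half-way up) of the loose dark walnut blank: 110 x 110 mm square, 40 mm high, 0.2 to 0.4 kg, flat on the jig board, too wide to grip. A groove 14 mm wide, 3 mm deep runs across its top along its y axis, 30 mm to -x of the centre; z up. At the start its yaw is -1.4 to -1.75 rad relative to home, its +x side facing the end stop; when home its axes are parallel to home's.
- groove (a point): Point on the top of the blank in the middle of its groove: 30 mm to -x and 20 mm above blank_center.
- home (a point): Where blank_center must finally be: fixed to the jig, 20 mm above the board's top (32 mm above the bench). Axes of the jig: y along the fence, away from the end stop and towards the post; x square to the fence, into it, away from the robot; z up. The fence's face is 55 mm to +x, the stop's face 55 mm to -y.
- jig: Fixed plywood jig board 260 (x) x 460 (y) x 12 mm high, carrying fence, stop and post; origin at the centre of its underside on the bench, axes parallel to home. home is at x +5, y -85 mm in this frame.
- fence: Fixed aluminium bar on the board, 135 mm long (y), 25 mm wide, 25 mm high. Origin: middle of the lower edge of the face that the blank must lie on; the face looks to -x.
- stop: Fixed aluminium end stop across the end of the fence, 110 mm long (x), 25 mm wide, 25 mm high. Origin: middle of the lower edge of the face that the blank must bear on; the face looks to +y.
- post: Fixed upright steel post, 20 mm in diameter, 30 mm high above the board, just past the open end of the fence; its side nearest the robot is in line with the fence's face. Origin: centre of its foot on the board's top, 65 mm to +x and 95 mm to +y of home. Fence, stop and post are rigid.
- chisel: Short chisel, 143 mm long, wooden handle 20 mm thick, lying on the jig board behind the fence. Bystander; origin under its middle.
- jar: Small glass jar, 44 mm diameter, 60 mm high, on the jig board beyond the end stop. Bystander; origin under its centre.
- glue: White glue bottle, 36 mm diameter, 110 mm high, on the jig board's corner on the robot's side beyond the end stop. Bystander; origin under its centre.
- hammer: Hammer lying on the bench on the left. Bystander.
- screwdriver: Screwdriver lying on the bench on the right. Bystander.
- mug: White mug, 80 mm diameter, 90 mm high, on the bench on the right. Bystander; origin under its centre.
- tape: Tape measure 65 x 65 x 30 mm on the bench on the left. Bystander; origin under its centre.

How it is judged:
By the outcome, as a careful person would: the job done as asked, in the order asked, and still so for the second after the job is handed in, with the robot touching nothing.
It also fails if it takes over 72 s, if anything falls off the work surface, if the arm or the gripper's body presses on something with over 40 N, if the wrist force passes 120 N, or if a joint passes its speed limit or range.

## Working session

There is one attempt and no reset: what is moved stays moved. The work goes in short steps, Python scripts to look and compute and a tool call to move; the robot and the scene stay as the last step left them, time stands still between calls to the robot, and variables do not carry over. Pictures are saved under pics/ and viewed, at most 10 in all, crops included, and the job is handed in when it is done.

Besides the shell and the picture viewer there is one more tool, called after ">>>" in YAML: its name, and indented under it one key for each argument. move_arm: Moves the arm, as the interface text tells. Its arguments: {"type":"object","properties":{"rows":{"type":"string"},"squeeze":{"type":"number"}},"required":["rows"]}

```bash
mkdir -p pics; ls
python3 - <<'E'
from station import arm
import cv2,numpy as np
s=arm.get_state(); print({k:np.round(v,3) for k,v in s.items()})
for n in("top","side"):
    im,d=arm.grab_frame(n); cv2.imwrite(f"pics/{n}0.png",im); np.savez(f"pics/{n}0.npz",im=im,d=d)
    c=arm.camera_model(n); print(n,np.round(c["mtx"],1).tolist(),np.round(c["camera_from_world"],3).tolist())
E
```

```text
pics
{'t': np.float64(0.0), 'q': array([-0.82 ,  0.359,  0.011, -0.   , -1.224, -0.288]), 'qd': array([ 0.   , -0.002, -0.001,  0.002,  0.   , -0.   ]), 'joint_efforts': array([-0.0000e+00, -5.8272e+01,  2.9305e+01,  6.9970e+00,  7.0000e-03,
       -0.0000e+00]), 'eef_pos': array([ 0.301, -0.604,  0.234]), 'ee_rot': array([ 3.14 , -0.   , -2.679]), 'force': array([-0.024, -0.164,  0.334]), 'moment': array([-0.024, -0.02 ,  0.014]), 'gripper_force': np.float64(0.0), 'width': np.float64(0.088)}
top [[406.0, 0.0, 285.2], [0.0, 406.0, 212.5], [0.0, 0.0, 1.0]] [[0.141, -0.99, 0.001, -0.073], [-0.969, -0.138, -0.204, 0.558], [0.202, 0.028, -0.979, 0.96], [0.0, 0.0, 0.0, 1.0]]
side [[433.2, 0.0, 278.9], [0.0, 433.2, 209.1], [0.0, 0.0, 1.0]] [[-0.948, -0.317, -0.014, 0.51], [-0.21, 0.661, -0.721, 0.164], [0.237, -0.681, -0.693, 1.039], [0.0, 0.0, 0.0, 1.0]]
```

View pics/top0.png

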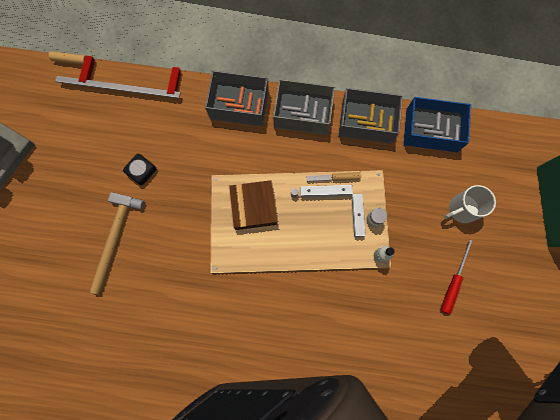

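View pics/side0.png

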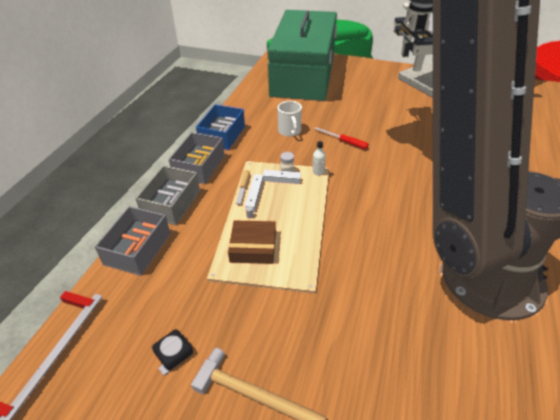

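Top view: board corners are near (211,176), (382,171), (391,268) and (211,273). The blank is at (255,205) with its groove on the left. The post is at (295,194), the fence at (326,190), the stop at (359,216), the jar at (378,217) and the glue at (384,255). The side view agrees. Next I'll measure with ray casting.

```bash
cat > vis.py <<'E'
import numpy as np, cv2
from station import arm
def ray(n,uv,z):
    c=arm.camera_model(n);T=np.linalg.inv(c["camera_from_world"])
    uv=np.atleast_2d(uv).astype(float)
    d=np.c_[uv,np.ones(len(uv))]@np.linalg.inv(c["mtx"]).T@T[:3,:3].T
    o=T[:3,3]; return (o+d*((z-o[2])/d[:,2])[:,None])
def cloud(n,d):
    c=arm.camera_model(n);T=np.linalg.inv(c["camera_from_world"]);v,u=np.indices(d.shape)
    P=np.stack([u,v,np.ones_like(u)],-1)@np.linalg.inv(c["mtx"]).T*d[...,None]
    return P@T[:3,:3].T+T[:3,3]
def rect(n,mask,z):
    cs,_=cv2.findContours(mask.astype(np.uint8),cv2.RETR_EXTERNAL,cv2.CHAIN_APPROX_NONE)
    c=max(cs,key=cv2.contourArea)[:,0]
    p=ray(n,c,z)[:,:2]; r=cv2.minAreaRect((p*1000).astype(np.float32)); return p,r
E
python3 - <<'E'
from vis import *
for n in("top","side"):
    f=np.load(f"pics/{n}0.npz");im,d=f["im"],f["d"];P=cloud(n,d);z=P[...,2];print(n)
    on=(d>0)&(P[...,0]>.3)&(P[...,0]<.9)&(abs(P[...,1])<.45)
    hsv=cv2.cvtColor(im,cv2.COLOR_BGR2HSV)
    pts={"top":[(300,240),(150,220),(262,205),(237,205),(320,190)],"side":[(300,230),(350,220),(253,228),(253,238),(257,190)]}[n]
    for u,v in pts: print((u,v),hsv[v,u],np.round(P[v,u],3))
    lo,hi=.006,.2
    b=on&(z>.006)&(hsv[...,0]>8)
    for nm,m,zz in(("board",on&(z>.006)&(z<.2),.012),("blank",on&(z>.046)&(z<.058),.052),("bars",on&(z>.031)&(z<.043)&(hsv[...,1]<80),.037)):
        k,l,st,ce=cv2.connectedComponentsWithStats(m.astype(np.uint8))
        for i in range(1,k):
            if st[i,4]<40: continue
            p,r=rect(n,l==i,zz); print(nm,st[i].tolist(),np.round(r[0],1),np.round(r[1],1),round(r[2],1))
E
```

```text
top
(300, 240) [ 17 116 225] [ 0.507 -0.04   0.009]
(150, 220) [ 14 177 161] [ 0.505  0.36  -0.001]
(262, 205) [ 11 171  91] [0.575 0.068 0.053]
(237, 205) [ 12 170  87] [0.566 0.13  0.052]
(320, 190) [ 26   8 217] [ 0.638 -0.073  0.04 ]
board [205, 77, 63, 48, 2031] [867.2 187. ] [124.4 166.7] 0.1
board [141, 79, 40, 20, 356] [880.4 401.2] [108.4  55.4] 90.0
board [273, 85, 61, 50, 1966] [869.    0.9] [158.3 126.8] 89.6
board [339, 94, 63, 49, 2049] [ 868.1 -186.6] [125.9 163.7] 0.0
board [404, 103, 67, 49, 2216] [ 868.5 -371.2] [125.4 175.8] 0.4
board [123, 154, 34, 31, 626] [635.7 411.4] [72.9 65.4] 60.2
board [211, 170, 184, 103, 17188] [559. -36.] [260.  471.5] 9.9
board [444, 185, 33, 37, 498] [ 656.2 -453.3] [ 68.1 121.7] 38.5
board [94, 194, 51, 100, 1110] [429.7 419.7] [ 76.  261.1] 89.1
board [441, 273, 20, 41, 413] [ 427.3 -437.6] [ 27.3 106. ] 74.1
blank [409, 105, 57, 42, 148] [ 821.8 -338.1] [173.2  80.6] 57.6
blank [207, 110, 56, 9, 103] [809.4 178.3] [ 10.2 147.8] 2.1
blank [464, 113, 4, 28, 50] [ 861.3 -431.3] [77.4  5.4] 0.5
blank [274, 119, 56, 9, 109] [809.   -1.4
[... 2204 characters left out ...]
 [863.3 109.9] [76.3 10.7] 1.3
blank [102, 219, 65, 45, 239] [822.3 201.7] [173.   83.4] 58.5
blank [227, 220, 48, 36, 1481] [575.9  96.6] [110.2 114.9] 15.7
bars [278, 122, 16, 7, 47] [ 658.1 -422.9] [25.3 58.5] 86.1
bars [197, 141, 19, 6, 54] [ 868.2 -250.1] [64.7 16.6] 3.2
bars [194, 146, 29, 31, 92] [ 824.1 -174.8] [ 37.3 155. ] 2.0
bars [245, 164, 55, 50, 625] [ 616.9 -118.8] [237.8 109. ] 64.8
bars [169, 174, 21, 7, 61] [869.2 -71. ] [14.1 67. ] 87.5
bars [144, 181, 54, 37, 178] [850.2   3.3] [153.3  93.5] 88.7
bars [167, 186, 16, 19, 69] [845.4  -4.5] [40.3 78.8] 33.2
bars [137, 216, 22, 8, 65] [867.5 109. ] [64.9 11.3] 0.7
bars [105, 223, 63, 45, 234] [820.3 200.9] [173.9  84.4] 59.2
```

```bash
cat >> vis.py <<'E'
JY=np.radians(9.9); H=np.array([.5775,-.1132])   # home in world
def R(a): return np.array([[np.cos(a),-np.sin(a)],[np.sin(a),np.cos(a)]])
def h2w(p): return H+R(JY)@np.array(p)
def w2h(p): return R(-JY)@(np.array(p)-H)
def plan(wps,start=None,smax=.055,tmax=10):
    """wps: (xh,yh in m in home axes, z, yaw deg rel home) -> rows text"""
    if start is None:
        s=arm.get_state(); start=(*s["eef_pos"],s["ee_rot"][2])
    p=np.array(start[:3]);a=start[3];out=[]
    for xh,yh,z,yd in wps:
        g=np.r_[h2w((xh,yh)),z]; ga=np.radians(yd)+JY
        da=(ga-a+np.pi)%(2*np.pi)-np.pi
        n=max(1,int(np.ceil(max(np.linalg.norm(g-p)/smax,abs(np.degrees(da))/tmax)-1e-6)))
        p0,a0=p,a
        for i in range(1,n+1):
            q=p0+(g-p0)*i/n; d=q-p; t=R(-a)@d[:2]
            row=np.round([t[0],-t[1],-d[2]],4); tw=round(-np.degrees(a0+da*i/n-a),1)
            out.append(f"0 0 {tw:g} {row[0]:g} {row[1]:g} {row[2]:g}")
            t=np.array([row[0],-row[1]]); p=p+np.r_[R(a)@t,-row[2]]; a=a-np.radians(tw)
    for i in range(0,len(out),8): print("; ".join(out[i:i+8]))
    return p,a
def where():
    s=arm.get_state();x=w2h(s["eef_pos"][:2])*1000;a=s["ee_rot"][2]
    f=R(-a)@s["force"][:2]
    print("t%.2f home mm %.1f %.1f z%.1f yaw_h %.2f  F tool x %.2f y(-) %.2f z %.2f  Mz %.3f w %.3f"%(s["t"],*x,s["eef_pos"][2]*1000,np.degrees(a-JY),*f,s["force"][2],s["moment"][2],s["width"]))
E
python3 - <<'E'
from vis import *
where(); print(w2h((.5515,.1792)),w2h((.5759,.0922)))
plan([(.024,.292,.16,-84.2),(.024,.292,.028,-84.2)])
E
```

```text
t0.10 home mm -356.5 -435.6 z233.7 yaw_h -163.39  F tool x -0.60 y(-) 0.36 z 0.02  Mz -0.009 w 0.087
[0.02465923 0.29251612] [0.03373806 0.20261654]
0 0 -5.3 -0.0382 0.0392 0.0049; 0 0 -5.3 -0.0416 0.0356 0.0049; 0 0 -5.2 -0.0448 0.0315 0.0049; 0 0 -5.3 -0.0474 0.0274 0.005; 0 0 -5.3 -0.0497 0.0228 0.0049; 0 0 -5.3 -0.0517 0.0182 0.0049; 0 0 -5.3 -0.0531 0.0133 0.0049; 0 0 -5.2 -0.0541 0.0084 0.0049
0 0 -5.3 -0.0546 0.0034 0.0049; 0 0 -5.3 -0.0547 -0.0017 0.0049; 0 0 -5.3 -0.0543 -0.0067 0.005; 0 0 -5.3 -0.0535 -0.0116 0.0049; 0 0 -5.2 -0.0522 -0.0166 0.0049; 0 0 -5.3 -0.0504 -0.0212 0.0049; 0 0 -5.3 -0.0483 -0.0258 0.0049; 0 0 0 -0 -0 0.044
0 0 0 -0 -0 0.044; 0 0 0 -0 -0 0.044
```

>>> move_arm:
  rows: "0 0 -5.3 -0.038 0.039 0.005 0.04; 0 0 -5.3 -0.042 0.036 0.005 0.04; 0 0 -5.2 -0.045 0.031 0.005 0.04; 0 0 -5.3 -0.047 0.027 0.005 0.04; 0 0 -5.3 -0.05 0.023 0.005 0.04; 0 0 -5.3 -0.052 0.018 0.005 0.04; 0 0 -5.3 -0.053 0.013 0.005 0.04; 0 0 -5.2 -0.054 0.008 0.005 0.04"

```text
t: 1.1
eef_pos: [0.436, -0.1856, 0.1944]
ee_rot: [-3.142, 0.0, -1.939]
force: [0.9, 0.1, -0.4]
width: 0.0401
gripper_force: 0.0
```

>>> move_arm:
  rows: "0 0 -5.3 -0.055 0.003 0.005 0.04; 0 0 -5.3 -0.055 -0.002 0.005 0.04; 0 0 -5.3 -0.054 -0.007 0.005 0.04; 0 0 -5.3 -0.053 -0.012 0.005 0.04; 0 0 -5.2 -0.052 -0.017 0.005 0.04; 0 0 -5.3 -0.05 -0.021 0.005 0.04; 0 0 -5.3 -0.048 -0.026 0.005 0.04; 0 0 0 0 0 0 0.04"

```text
t: 2.1
eef_pos: [0.5548, 0.1793, 0.1582]
ee_rot: [3.14, -0.0, -1.292]
force: [0.2, -0.7, -0.2]
width: 0.04
gripper_force: 0.0
```

Run:
```python
from vis import *
where(); plan([(.024,.292,.028,-84.2)])
```

```text
t2.10 home mm 28.0 292.0 z158.2 yaw_h -83.94  F tool x 0.71 y(-) 0.05 z -0.21  Mz 0.016 w 0.040
0 0 0.1 -0.0001 0.0013 0.0434; 0 0 0.1 -0.0001 0.0013 0.0434; 0 0 0.1 -0.0002 0.0013 0.0434
```

>>> move_arm:
  rows: "0 0 0 0 0.001 0.044 0.04; 0 0 0 0 0.001 0.044 0.04; 0 0 0 0 0.001 0.042 0.04; 0 0 0 0 0 0 0.04; 0 0 0 0.008 0 0 0.04; 0 0 0 0.007 0 0 0.04; 0 0 0 0.004 0 0 0.04; 0 0 0 0.003 0 0 0.04"

```text
t: 3.1
eef_pos: [0.5581, 0.1545, 0.0306]
ee_rot: [-3.139, 0.001, -1.297]
force: [-1.9, 3.9, 3.5]
width: 0.0401
gripper_force: 2.1
```

>>> move_arm:
  rows: "0 0 0 0.003 0 0 0.04; 0 0 0 0.005 0.001 0 0.04; 0 0 0 0.005 0.001 0 0.04; 0 0 0 0.005 0.001 0 0.04; 0 0 0 0.005 0.001 0 0.04; 0 0 0 0.005 0.001 0 0.04; 0 0 0 0.005 0.001 0 0.04; 0 0 0 0 0 0 0.04"

```text
t: 4.1
eef_pos: [0.5599, 0.1198, 0.0291]
ee_rot: [3.14, -0.001, -1.297]
force: [-1.0, 0.5, -0.3]
width: 0.0398
gripper_force: 0.0
```

```bash
cat >> vis.py <<'E'
def blank():
    im,d=arm.grab_frame("top");P=cloud("top",d);z=P[...,2]
    hsv=cv2.cvtColor(im,cv2.COLOR_BGR2HSV)
    m=(d>0)&(z>.044)&(z<.06)&(P[...,0]>.4)&(P[...,0]<.72)&(P[...,1]>-.24)&(P[...,1]<.2)&(hsv[...,1]>100)
    k,l,st,ce=cv2.connectedComponentsWithStats(m.astype(np.uint8)); i=1+np.argmax(st[1:,4])
    p,r=rect("top",l==i,.052); c=w2h(np.array(r[0])/1000)*1000
    a=(r[2]-9.9+45)%90-45
    print("blank home mm",np.round(c,1),"size",np.round(r[1],1),"yaw mod90 %.1f"%a); return im,c,a
E
python3 - <<'E'
from vis import *
where(); im,c,a=blank(); where(); cv2.imwrite("pics/a1.png",im[130:300,180:420].repeat(2,0).repeat(2,1))
E
```

```text
t4.10 home mm 22.7 232.6 z29.1 yaw_h -84.23  F tool x -0.79 y(-) -0.78 z -0.35  Mz 0.061 w 0.040
blank home mm [ 31.7 157.7] size [111.7  91.4] yaw mod90 6.0
t4.15 home mm 22.5 232.6 z29.0 yaw_h -84.23  F tool x 0.35 y(-) -1.13 z 0.16  Mz -0.008 w 0.040
```

View pics/a1.png

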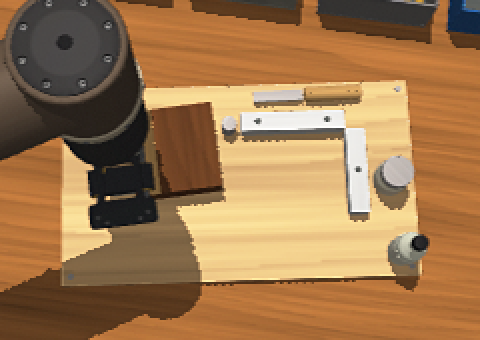

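The gripper sits flush on the groove side, the blank's +x face is at about (220,150) in the crop, and the gap to the post at (229,127) is about 10 mm. I'll close the gap.

>>> move_arm:
  rows: "0 0 0 0.004 0.001 0 0.04; 0 0 0 0.003 0.001 0 0.04; 0 0 0 0.001 0 0 0.04; 0 0 0 0.001 0 0 0.04; 0 0 0 0 0 0 0.04"

```text
t: 4.78
eef_pos: [0.5611, 0.1116, 0.0296]
ee_rot: [3.141, -0.0, -1.296]
force: [-0.9, -0.3, 0.0]
width: 0.04
gripper_force: 0.0
```

>>> move_arm:
  rows: "0 0 0 0.001 0 0 0.04; 0 0 0 0 0 0 0.04"

```text
t: 5.03
eef_pos: [0.5615, 0.1108, 0.0296]
ee_rot: [-3.141, 0.0, -1.296]
force: [-0.6, 0.9, -0.5]
width: 0.0396
gripper_force: 0.6
```

Run:
```python
from vis import *
where(); blank()
```

```text
t5.03 home mm 22.7 223.4 z29.6 yaw_h -84.18  F tool x -1.03 y(-) -0.36 z -0.51  Mz -0.001 w 0.040
blank home mm [ 31.6 148.5] size [111.6  91. ] yaw mod90 5.9
```

```bash
cat >> vis.py <<'E'
def swing(d,c,th0,th1,step,n=8):
    P=np.array([.065,.095]); w=[]
    for i in range(1,n+1):
        th=min(th0+step*i,th1); a=np.radians(th); cc=c-.010*np.radians(th-th0)
        w.append((*(P+R(a)@np.array([-d,-cc])),.029,th))
    return plan(w)
E
python3 - <<'E'
from vis import *
swing(.1305,.029,-84.2,0,1.5)
E
```

```text
0 0 -1.5 0.0023 0.0031 0.0006; 0 0 -1.5 0.0008 0.0031 0; 0 0 -1.5 0.0008 0.0032 0; 0 0 -1.5 0.0008 0.0031 0; 0 0 -1.5 0.0007 0.0031 0; 0 0 -1.5 0.0008 0.0032 0; 0 0 -1.5 0.0008 0.0031 0; 0 0 -1.5 0.0007 0.0032 0
```

>>> move_arm:
  rows: "0 0 -1.5 0.0024 0.003 0 0.04; 0 0 -1.5 0.001 0.003 0 0.04; 0 0 -1.5 0.001 0.003 0 0.04; 0 0 -1.5 0.001 0.003 0 0.04; 0 0 -1.5 0.0008 0.003 0 0.04; 0 0 -1.5 0.0008 0.003 0 0.04; 0 0 -1.5 0.0008 0.003 0 0.04; 0 0 0 0 0 0 0.04"

```text
t: 6.08
eef_pos: [0.5432, 0.0969, 0.0297]
ee_rot: [3.141, 0.001, -1.112]
force: [-7.2, 8.5, 4.3]
width: 0.0399
gripper_force: 5.5
```

```bash
cat >> vis.py <<'E'
def rel():
    s=arm.get_state();a=s["ee_rot"][2]-JY;d=R(-a)@(np.array([.065,.095])-w2h(s["eef_pos"][:2]))
    print("post in tool: x %.1f c %.1f"%tuple(d*1000)); return d,np.degrees(a)
E
python3 - <<'E'
from vis import *
where(); blank(); d,a=rel()
swing(.1300,d[1],a,0,2)
E
```

```text
t6.08 home mm 2.3 212.8 z29.7 yaw_h -73.59  F tool x -10.83 y(-) -2.63 z 4.32  Mz 0.227 w 0.040
blank home mm [ 25.1 139.7] size [111.7  88.5] yaw mod90 16.5
post in tool: x 130.8 c 26.8
0 0 -2 0.0018 0.0042 0.0007; 0 0 -2 0.0009 0.0041 -0; 0 0 -2 0.001 0.0042 -0; 0 0 -2 0.001 0.0042 -0; 0 0 -2 0.0009 0.0042 -0; 0 0 -2 0.001 0.0041 -0; 0 0 -2 0.0009 0.0042 -0; 0 0 -2 0.0009 0.0042 -0
```

Run:
```python
from vis import *
d,a=rel(); swing(d[0]+.0003,d[1],a,0,2.5)
```

```text
post in tool: x 130.8 c 26.8
0 0 -2.5 0.001 0.0053 0.0007; 0 0 -2.5 0.0012 0.0052 -0; 0 0 -2.5 0.0013 0.0053 -0; 0 0 -2.5 0.0012 0.0052 -0; 0 0 -2.5 0.0012 0.0053 -0; 0 0 -2.5 0.0012 0.0052 -0; 0 0 -2.5 0.0011 0.0053 -0; 0 0 -2.5 0.0012 0.0052 -0
```

>>> move_arm:
  rows: "0 0 -2.5 0.001 0.0053 0 0.04; 0 0 -2.5 0.0012 0.0052 0 0.04; 0 0 -2.5 0.0012 0.0053 0 0.04; 0 0 -2.5 0.0012 0.0052 0 0.04; 0 0 0 0 0 0 0.04"

```text
t: 6.75
eef_pos: [0.5274, 0.0817, 0.0297]
ee_rot: [3.141, 0.001, -0.937]
force: [-5.3, 5.0, 3.5]
width: 0.0399
gripper_force: 3.7
```

Run:
```python
from vis import *
where(); blank(); d,a=rel(); swing(d[0]+.0003,d[1],a,0,2.5)
```

```text
t6.75 home mm -15.9 200.6 z29.7 yaw_h -63.58  F tool x -7.19 y(-) -1.32 z 3.52  Mz 0.249 w 0.040
blank home mm [ 20.2 131.8] size [111.3  85.9] yaw mod90 26.9
post in tool: x 130.6 c 25.5
0 0 -2.5 0.0009 0.0052 0.0007; 0 0 -2.5 0.0012 0.0053 -0; 0 0 -2.5 0.0012 0.0052 -0; 0 0 -2.5 0.0011 0.0053 -0; 0 0 -2.5 0.0012 0.0052 -0; 0 0 -2.5 0.0011 0.0053 -0; 0 0 -2.5 0.0011 0.0052 -0; 0 0 -2.5 0.0011 0.0053 -0
```

>>> move_arm:
  rows: "0 0 -2.5 0.001 0.0053 0 0.04; 0 0 -2.5 0.0012 0.0053 0 0.04; 0 0 -2.5 0.0011 0.0052 0 0.04; 0 0 -2.5 0.0011 0.0053 0 0.04; 0 0 -2.5 0.0011 0.0052 0 0.04; 0 0 0 0 0 0 0.04"

```text
t: 7.55
eef_pos: [0.5115, 0.0597, 0.0296]
ee_rot: [3.141, 0.0, -0.72]
force: [-2.6, 1.1, 1.4]
width: 0.04
gripper_force: 1.2
```

Run:
```python
from vis import *
where(); blank(); d,a=rel(); swing(d[0],d[1],a,0,2.5)
```

```text
t7.55 home mm -35.3 181.7 z29.6 yaw_h -51.17  F tool x -2.70 y(-) -0.93 z 1.38  Mz 0.128 w 0.040
blank home mm [ 16. 122.] size [110.8  83.9] yaw mod90 39.1
post in tool: x 130.4 c 23.7
0 0 -2.5 0.0011 0.0052 0.0005; 0 0 -2.5 0.0012 0.0053 0; 0 0 -2.5 0.0011 0.0052 0; 0 0 -2.5 0.001 0.0052 0; 0 0 -2.5 0.0011 0.0053 0; 0 0 -2.5 0.0011 0.0052 0; 0 0 -2.5 0.001 0.0052 0; 0 0 -2.5 0.001 0.0052 0
```

>>> move_arm:
  rows: "0 0 -2.5 0.0018 0.0052 0 0.04; 0 0 -2.5 0.0013 0.0052 0 0.04; 0 0 -2.5 0.0012 0.0052 0 0.04; 0 0 -2.5 0.0011 0.0052 0 0.04; 0 0 -2.5 0.0011 0.0052 0 0.04; 0 0 -2.5 0.0011 0.0052 0 0.04; 0 0 0 0 0 0 0.04"

```text
t: 8.48
eef_pos: [0.4993, 0.0301, 0.0295]
ee_rot: [3.14, 0.002, -0.459]
force: [-6.1, 3.2, 5.7]
width: 0.0404
gripper_force: 3.7
```

Run:
```python
from vis import *
where(); blank(); d,a=rel(); swing(d[0],d[1],a,0,2.5)
```

```text
t8.47 home mm -52.4 154.6 z29.5 yaw_h -36.19  F tool x -6.87 y(-) 0.14 z 5.74  Mz 0.189 w 0.040
blank home mm [ 1.  86.8] size [57.8 74.5] yaw mod90 -35.5
post in tool: x 130.0 c 21.3
0 0 -2.5 0.001 0.0052 0.0005; 0 0 -2.5 0.001 0.0052 0; 0 0 -2.5 0.001 0.0052 0; 0 0 -2.5 0.001 0.0053 0; 0 0 -2.5 0.001 0.0052 0; 0 0 -2.5 0.0009 0.0052 0; 0 0 -2.5 0.0009 0.0052 0; 0 0 -2.5 0.0009 0.0052 0
```

>>> move_arm:
  rows: "0 0 -2.5 0.001 0.0052 0 0.04; 0 0 -2.5 0.001 0.0052 0 0.04; 0 0 -2.5 0.001 0.0052 0 0.04; 0 0 -2.5 0.001 0.0052 0 0.04; 0 0 -2.5 0.001 0.0052 0 0.04; 0 0 -2.5 0.001 0.0052 0 0.04; 0 0 -2.5 0.001 0.0052 0 0.04; 0 0 0 0 0 0 0.04"

```text
t: 9.52
eef_pos: [0.4941, -0.0069, 0.0294]
ee_rot: [3.14, 0.002, -0.154]
force: [-5.8, -0.4, 3.5]
width: 0.0399
gripper_force: 2.6
```

Run:
```python
from vis import *
where(); d,a=rel(); swing(d[0],d[1],a,0,2.5)
for n in("top","side"):
    im,_=arm.grab_frame(n); cv2.imwrite(f"pics/b_{n}.png",im)
a=cv2.imread("pics/b_top.png")[140:300,180:420];b=cv2.imread("pics/b_side.png")[130:310,180:420]
cv2.imwrite("pics/b.png",cv2.resize(np.vstack([a,b]),None,fx=1.7,fy=1.7))
```

```text
t9.53 home mm -63.9 119.1 z29.4 yaw_h -18.74  F tool x -5.69 y(-) -1.30 z 3.50  Mz 0.095 w 0.040
post in tool: x 129.8 c 18.6
0 0 -2.5 0.0009 0.0052 0.0004; 0 0 -2.5 0.0009 0.0052 -0; 0 0 -2.5 0.0009 0.0052 -0; 0 0 -2.5 0.0008 0.0052 -0; 0 0 -2.5 0.0009 0.0052 -0; 0 0 -2.5 0.0008 0.0053 -0; 0 0 -2.5 0.0008 0.0052 -0; 0 0 -1.2 0.0004 0.0026 -0
```

View pics/b.png

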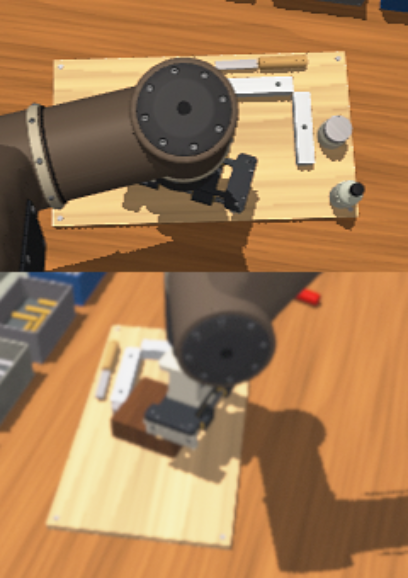

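The side view shows the blank flush on the fingers, swinging around the post towards the fence. I'll carry on.

>>> move_arm:
  rows: "0 0 -2.5 0.0009 0.0052 0 0.04; 0 0 -2.5 0.0009 0.0052 0 0.04; 0 0 -2.5 0.0009 0.0052 0 0.04; 0 0 -2.5 0.0009 0.0052 0 0.04; 0 0 -2.5 0.0009 0.0052 0 0.04; 0 0 -2.5 0.0009 0.0052 0 0.04; 0 0 0 0 0 0 0.04"

```text
t: 10.5
eef_pos: [0.4981, -0.0383, 0.0293]
ee_rot: [3.141, 0.003, 0.107]
force: [-4.6, -2.8, 2.4]
width: 0.0396
gripper_force: 2.6
```

Run:
```python
from vis import *
where(); d,a=rel(); swing(d[0],d[1],a,0,1)
```

```text
t10.50 home mm -65.3 87.4 z29.3 yaw_h -3.78  F tool x -4.88 y(-) -2.30 z 2.36  Mz 0.117 w 0.040
post in tool: x 129.6 c 16.2
0 0 -1 0.0003 0.0021 0.0003; 0 0 -1 0.0003 0.0021 -0; 0 0 -1 0.0003 0.0021 -0; 0 0 -0.8 0.0002 0.0016 -0; 0 0 0 0 -0 -0; 0 0 0 0 -0 -0; 0 0 0 0 -0 -0; 0 0 0 0 -0 -0
```

>>> move_arm:
  rows: "0 0 -1 0.0004 0.002 0 0.04; 0 0 -1 0.0004 0.002 0 0.04; 0 0 -1 0.0003 0.002 0 0.04; 0 0 0 0 0 0 0.04"

```text
t: 11.0
eef_pos: [0.4997, -0.0439, 0.0292]
ee_rot: [3.141, 0.003, 0.159]
force: [-5.8, -1.3, 3.5]
width: 0.0401
gripper_force: 2.9
```

>>> move_arm:
  rows: "0 0 -0.4 0.0003 0.0008 0 0.04; 0 0 -0.4 0.0003 0.0008 0 0.04; 0 0 0 0 0 0 0.04"

```text
t: 11.38
eef_pos: [0.5001, -0.0454, 0.0292]
ee_rot: [3.141, 0.004, 0.172]
force: [-7.0, -0.5, 4.1]
width: 0.0399
gripper_force: 3.6
```

Run:
```python
from vis import *
where(); rel()
```

```text
t11.38 home mm -64.6 80.1 z29.2 yaw_h -0.04  F tool x -6.95 y(-) 0.73 z 4.07  Mz -0.134 w 0.040
post in tool: x 129.6 c 14.9
```

>>> move_arm:
  rows: "0 0 -0.2 0.0005 0 0 0.04; 0 0 0 0 0 0 0.04; 0 0 0 0 0 0 0.04"

```text
t: 11.75
eef_pos: [0.5, -0.0455, 0.0291]
ee_rot: [3.141, 0.005, 0.175]
force: [-8.5, -0.3, 6.0]
width: 0.0403
gripper_force: 4.3
```

>>> move_arm:
  rows: "0 0 0 -0.002 0 0 0.04; 0 0 0 -0.008 0 0 0.04; 0 0 0 -0.03 0 0 0.04; 0 0 0 0 0 -0.05 0.04; 0 0 0 0 0 -0.05 0.04; 0 0 0 0 0 0 0.04"

```text
t: 12.5
eef_pos: [0.4664, -0.0511, 0.1338]
ee_rot: [-3.141, -0.01, 0.179]
force: [-0.1, 0.2, -0.7]
width: 0.0402
gripper_force: 0.0
```

Run:
```python
from vis import *
where(); im,_,_=blank()
f=lambda p:0
plan([(-.1,.18,.13,-50),(-.004,.18,.13,-90),(-.004,.18,.028,-90)])
s,d=arm.grab_frame("side"); P=cloud("side",d);m=(P[...,2]>.046)&(P[...,2]<.056)&(d>0)&(abs(P[...,0]-.58)<.1)&(P[...,1]>-.17)&(P[...,1]<.15)&(cv2.cvtColor(s,cv2.COLOR_BGR2HSV)[...,1]>100)
k,l,st,ce=cv2.connectedComponentsWithStats(m.astype(np.uint8)); i=1+np.argmax(st[1:,4]); p,r=rect("side",l==i,.052); print(w2h(np.array(r[0])/1000),r)
cv2.imwrite("pics/c.png",cv2.resize(np.vstack([im[140:300,180:420],s[130:310,180:420]]),None,fx=1.7,fy=1.7))
```

```text
t12.50 home mm -98.8 80.3 z133.8 yaw_h 0.34  F tool x -0.06 y(-) 0.25 z -0.70  Mz 0.007 w 0.040
blank home mm [ 52.1 127.5] size [ 2.6 20.3] yaw mod90 -1.8
0 0 8.4 0.0002 -0.0166 0.0003; 0 0 8.4 -0.0023 -0.0165 0.0003; 0 0 8.4 -0.0047 -0.0159 0.0002; 0 0 8.3 -0.0069 -0.0151 0.0003; 0 0 8.4 -0.009 -0.0139 0.0003; 0 0 8.4 -0.011 -0.0125 0.0003; 0 0 8 0.0123 -0.0147 -0; 0 0 8 0.0102 -0.0163 -0
0 0 8 0.0078 -0.0175 -0; 0 0 8 0.0053 -0.0185 -0; 0 0 8 0.0027 -0.019 -0; 0 0 0 -0 0 0.051; 0 0 0 -0 0 0.051
[-0.00044624  0.08868575] ((561.812744140625, -25.91156005859375), (107.76142120361328, 115.73944854736328), 9.544984817504883)
```

View pics/c.png

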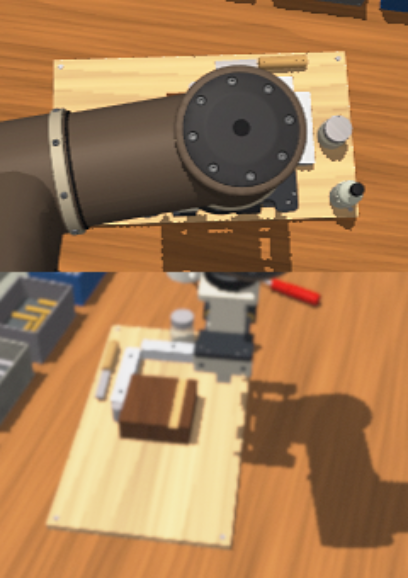

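The side view shows the blank flat on the fence, groove towards the robot and centre about 85 mm from home along y. I'll move to its +y side.

>>> move_arm:
  rows: "0 0 8.4 0 -0.0166 0 0.04; 0 0 8.4 -0.0023 -0.0165 0 0.04; 0 0 8.4 -0.0047 -0.016 0 0.04; 0 0 8.4 -0.007 -0.015 0 0.04; 0 0 8.4 -0.009 -0.014 0 0.04; 0 0 8.4 -0.011 -0.0125 0 0.04; 0 0 8 0.012 -0.015 0 0.04; 0 0 8 0.01 -0.016 0 0.04"

```text
t: 13.6
eef_pos: [0.4836, 0.0536, 0.1283]
ee_rot: [3.14, 0.0, -0.985]
force: [-0.1, 0.5, 0.5]
width: 0.0398
gripper_force: 0.0
```

>>> move_arm:
  rows: "0 0 8 0.008 -0.0175 0 0.04; 0 0 8 0.005 -0.0185 0 0.04; 0 0 8 0.003 -0.019 0 0.04; 0 0 0 0 0 0 0.04; 0 0 0 0 0 0 0.04"

```text
t: 14.22
eef_pos: [0.5395, 0.0627, 0.1284]
ee_rot: [3.139, -0.0, -1.397]
force: [-0.2, 1.1, 0.1]
width: 0.0399
gripper_force: 0.0
```

Run:
```python
from vis import *
where(); plan([(-.004,.18,.028,-90)])
```

```text
t14.22 home mm -7.2 179.8 z128.4 yaw_h -89.97  F tool x -1.11 y(-) 0.01 z 0.10  Mz 0.043 w 0.040
0 0 0 -0.0001 -0.0016 0.0502; 0 0 0 -0.0001 -0.0016 0.0502
```

>>> move_arm:
  rows: "0 0 0 0 -0.002 0.05 0.04; 0 0 0 0 -0.001 0.05 0.04; 0 0 0 0 0 0 0.04; 0 0 0 0.01 0 0 0.04; 0 0 0 0.007 0 0 0.04; 0 0 0 0.004 0 0 0.04; 0 0 0 0.004 0 0 0.04; 0 0 0 0.004 0 0 0.04"

```text
t: 15.22
eef_pos: [0.5487, 0.0347, 0.0299]
ee_rot: [-3.141, 0.0, -1.4]
force: [-0.7, 0.1, -0.3]
width: 0.0403
gripper_force: 0.0
```

>>> move_arm:
  rows: "0 0 0 0.005 -0.0002 0 0.04; 0 0 0 0.005 -0.0002 0 0.04; 0 0 0 0.005 -0.0002 0 0.04; 0 0 0 0.005 -0.0002 0 0.04; 0 0 0 0.005 -0.0002 0 0.04; 0 0 0 0.005 -0.0002 0 0.04; 0 0 0 0.005 -0.0002 0 0.04; 0 0 0 0.005 -0.0002 0 0.04"

```text
t: 16.23
eef_pos: [0.556, -0.004, 0.0293]
ee_rot: [3.14, 0.001, -1.399]
force: [-3.9, 4.3, 2.2]
width: 0.0398
gripper_force: 2.5
```

```bash
cat >> vis.py <<'E'
def sideblank():
    s,d=arm.grab_frame("side"); P=cloud("side",d);m=(P[...,2]>.046)&(P[...,2]<.056)&(d>0)&(abs(P[...,0]-.58)<.1)&(P[...,1]>-.2)&(P[...,1]<.15)&(cv2.cvtColor(s,cv2.COLOR_BGR2HSV)[...,1]>100)
    k,l,st,ce=cv2.connectedComponentsWithStats(m.astype(np.uint8)); i=1+np.argmax(st[1:,4]); p,r=rect("side",l==i,.052); print("side",w2h(np.array(r[0])/1000)*1000,r[1:]); return s
E
python3 - <<'E'
from vis import *
where(); im,_,_=blank(); s=sideblank()
cv2.imwrite("pics/d.png",cv2.resize(np.vstack([im[140:300,180:420],s[130:310,180:420]]),None,fx=1.7,fy=1.7))
E
```

```text
t16.23 home mm -2.4 111.3 z29.3 yaw_h -90.08  F tool x -4.88 y(-) -3.10 z 2.23  Mz 0.045 w 0.040
blank home mm [-0.5 33.4] size [111.1  86.5] yaw mod90 0.0
side [ -0.70858576 102.81472686] ((30.200904846191406, 8.992925643920898), 6.038686275482178)
```

View pics/d.png

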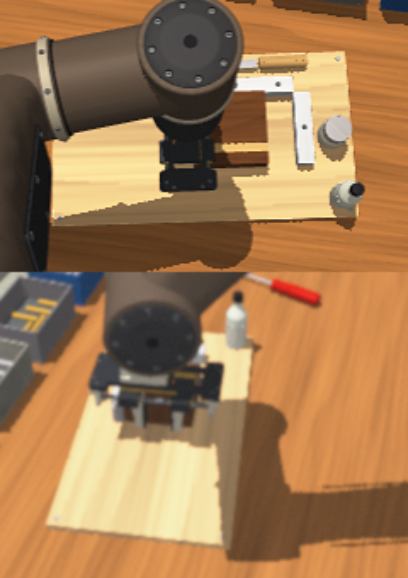

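The blank is flush on the fence and the gap to the stop is 45 mm. I'll keep sliding.

>>> move_arm:
  rows: "0 0 0 0.005 0 0 0.04; 0 0 0 0.005 0 0 0.04; 0 0 0 0.005 0 0 0.04; 0 0 0 0.005 0 0 0.04; 0 0 0 0.005 0 0 0.04; 0 0 0 0.005 0 0 0.04; 0 0 0 0.005 0 0 0.04; 0 0 0 0.003 0 0 0.04"

```text
t: 17.32
eef_pos: [0.5635, -0.042, 0.0296]
ee_rot: [-3.141, 0.0, -1.4]
force: [-1.1, 2.4, -1.0]
width: 0.0403
gripper_force: 1.2
```

>>> move_arm:
  rows: "0 0 0 0.002 0 0 0.04; 0 0 0 0.001 0 0 0.04; 0 0 0 0.001 0 0 0.04; 0 0 0 0 0 0 0.04; 0 0 0 0 0 0 0.04"

```text
t: 17.95
eef_pos: [0.5644, -0.0455, 0.0298]
ee_rot: [-3.141, -0.0, -1.399]
force: [-0.3, 0.2, -0.2]
width: 0.0403
gripper_force: 0.3
```

Run:
```python
from vis import *
where(); im,_,_=blank()
```

```text
t17.95 home mm -1.2 68.9 z29.8 yaw_h -90.07  F tool x -0.22 y(-) -0.26 z -0.18  Mz 0.045 w 0.040
blank home mm [-0.9 -9.5] size [110.   81.7] yaw mod90 -0.5
```

>>> move_arm:
  rows: "0 0 0 0.001 0 0 0.04; 0 0 0 0.001 0 0 0.04; 0 0 0 0 0 0 0.04"

```text
t: 18.38
eef_pos: [0.5648, -0.0475, 0.0298]
ee_rot: [-3.141, 0.0, -1.399]
force: [-0.6, 3.1, 1.2]
width: 0.0403
gripper_force: 1.3
```

>>> move_arm:
  rows: "0 0 0 0.0007 0 0 0.04; 0 0 0 0 0 0 0.04; 0 0 0 0 0 0 0.04"

```text
t: 18.75
eef_pos: [0.5649, -0.0479, 0.0298]
ee_rot: [-3.141, 0.0, -1.399]
force: [-1.3, 4.4, 3.1]
width: 0.0399
gripper_force: 2.6
```

>>> move_arm:
  rows: "0 0 0 0.0007 0 0 0.04; 0 0 0 0 0 0 0.04; 0 0 0 0 0 0 0.04"

```text
t: 19.12
eef_pos: [0.5648, -0.048, 0.0298]
ee_rot: [-3.141, 0.001, -1.399]
force: [-2.1, 9.2, 3.9]
width: 0.04
gripper_force: 4.9
```

The blank is seated against the stop at about 9 N. I'll back off, raise the tool and check.

>>> move_arm:
  rows: "0 0 0 0.0001 0 0 0.04; 0 0 0 0 0 0 0.04; 0 0 0 -0.002 0 0 0.04; 0 0 0 -0.01 0 0 0.04; 0 0 0 -0.03 0 0 0.04; 0 0 0 0 0 -0.05 0.04; 0 0 0 0 0 -0.05 0.04; 0 0 0 0 0 0 0.04"

```text
t: 20.12
eef_pos: [0.56, -0.0068, 0.1337]
ee_rot: [-3.134, 0.0, -1.399]
force: [-0.2, -0.4, -0.8]
width: 0.0399
gripper_force: 0.0
```

Run:
```python
from vis import *
where(); im,_,_=blank(); s=sideblank()
plan([(-.03,.18,.13,-80),(-.12,.10,.13,0),(-.105,.02,.13,0)])
cv2.imwrite("pics/e.png",cv2.resize(np.vstack([im[140:300,180:420],s[130:310,180:420]]),None,fx=1.7,fy=1.7))
```

```text
t20.12 home mm 1.0 107.8 z133.7 yaw_h -90.04  F tool x 0.35 y(-) -0.24 z -0.78  Mz 0.000 w 0.040
blank home mm [-0.5  1.4] size [110.8 108.7] yaw mod90 -0.6
side [-1.94271484 13.91022447] ((105.21807098388672, 101.16344451904297), 9.757933616638184)
0 0 -5 -0.0362 0.0142 -0.0001; 0 0 -5.1 -0.0372 0.011 -0.0001; 0 0 -10 0.0079 0.0128 -0; 0 0 -10 0.0055 0.014 -0; 0 0 -10 0.0031 0.0148 -0; 0 0 -10 0.0004 0.015 -0; 0 0 -10 -0.0022 0.0149 -0; 0 0 -10 -0.0047 0.0143 -0
0 0 -10 -0.0072 0.0132 -0; 0 0 -10 -0.0093 0.0118 -0; 0 0 0 0.0075 0.04 -0; 0 0 0 0.0075 0.04 -0
```

View pics/e.png

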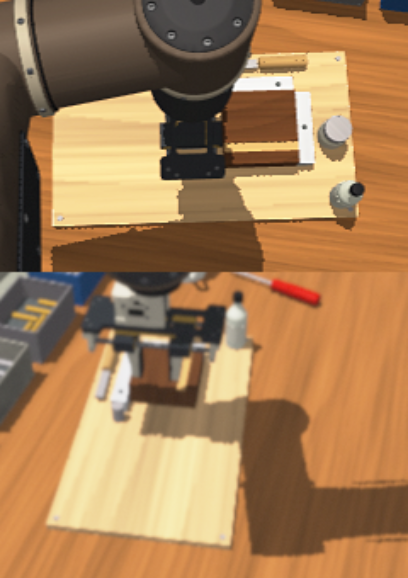

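The blank sits in the corner at about (262,128) of the crop, against both fence and stop. The bottle is close to where the gripper body would be in a normal press. So I'll press it into the fence with closed fingers, keeping this tool orientation to clear the bottle.

>>> move_arm:
  rows: "0 0 0 0 0.04 0 0; 0 0 0 0 0.04 0 0; 0 0 0 0.03 0.037 0 0; 0 0 0 0.04 0 0 0; 0 0 0 0.043 0 0 0; 0 0 0 0 0 0 0; 0 0 0 0 0 0.05 0; 0 0 0 0 0 0.05 0"
  squeeze: 15

```text
t: 21.22
eef_pos: [0.4609, -0.1386, 0.028]
ee_rot: [-3.141, 0.0, -1.4]
force: [0.6, -0.4, -1.5]
width: 0.0003
gripper_force: 0.0
```

>>> move_arm:
  rows: "0 0 0 0 -0.008 0 0; 0 0 0 0 -0.008 0 0; 0 0 0 0 -0.008 0 0; 0 0 0 0 -0.004 0 0; 0 0 0 0 -0.003 0 0; 0 0 0 0 0 0 0"

```text
t: 21.98
eef_pos: [0.4923, -0.1336, 0.0299]
ee_rot: [-3.141, -0.0, -1.4]
force: [-0.2, 0.2, 0.0]
width: 0.0004
gripper_force: 0.0
```

Run:
```python
from vis import *
where()
```

```text
t21.98 home mm -87.5 -5.4 z29.9 yaw_h -90.09  F tool x -0.21 y(-) -0.22 z 0.03  Mz -0.028 w 0.000
```

Contact should come near x = -76 mm.

>>> move_arm:
  rows: "0 0 0 0 -0.004 0 0; 0 0 0 0 -0.003 0 0; 0 0 0 0 -0.002 0 0; 0 0 0 0 -0.001 0 0; 0 0 0 0 0 0 0"

```text
t: 22.6
eef_pos: [0.5019, -0.1319, 0.0295]
ee_rot: [3.141, 0.0, -1.399]
force: [-0.2, -0.0, 0.5]
width: 0.0006
gripper_force: 0.0
```

>>> move_arm:
  rows: "0 0 0 0 -0.001 0 0; 0 0 0 0 -0.001 0 0; 0 0 0 0 0 0 0"

```text
t: 22.98
eef_pos: [0.504, -0.1316, 0.0296]
ee_rot: [-3.141, -0.0, -1.399]
force: [-0.3, -0.4, 0.7]
width: 0.0003
gripper_force: 0.0
```

>>> move_arm:
  rows: "0 0 0 0 -0.001 0 0; 0 0 0 0 -0.001 0 0; 0 0 0 0 0 0 0"

```text
t: 23.35
eef_pos: [0.5059, -0.1312, 0.0295]
ee_rot: [3.142, -0.0, -1.399]
force: [-0.2, 0.6, 0.3]
width: 0.0007
gripper_force: 0.0
```

>>> move_arm:
  rows: "0 0 0 0 -0.001 0 0; 0 0 0 0 0 0 0; 0 0 0 0 0 0 0"

```text
t: 23.72
eef_pos: [0.5068, -0.1311, 0.0295]
ee_rot: [3.142, 0.0, -1.399]
force: [0.3, 0.1, 0.1]
width: 0.0001
gripper_force: 0.0
```

>>> move_arm:
  rows: "0 0 0 0 -0.001 0 0; 0 0 0 0 0 0 0; 0 0 0 0 0 0 0"

```text
t: 24.1
eef_pos: [0.5077, -0.1309, 0.0295]
ee_rot: [3.141, 0.0, -1.399]
force: [-0.4, 0.6, 0.0]
width: 0.0003
gripper_force: 0.3
```

>>> move_arm:
  rows: "0 0 0 0 -0.001 0 0; 0 0 0 0 -0.001 0 0; 0 0 0 0 0 0 0"

```text
t: 24.48
eef_pos: [0.5079, -0.1309, 0.0294]
ee_rot: [3.138, 0.0, -1.4]
force: [-6.0, -0.1, 6.5]
width: 0.0003
gripper_force: 3.9
```

>>> move_arm:
  rows: "0 0 0 0 -0.001 0 0; 0 0 0 0 -0.001 0 0; 0 0 0 0 0 0 0"

```text
t: 24.85
eef_pos: [0.508, -0.1308, 0.0293]
ee_rot: [3.135, 0.001, -1.4]
force: [-12.3, -0.8, 13.8]
width: 0.0006
gripper_force: 7.3
```

Run:
```python
from vis import *
where(); blank()
s=sideblank(); cv2.imwrite("pics/f.png",cv2.resize(s[110:250,180:380],None,fx=3,fy=3))
```

```text
t24.85 home mm -71.5 -5.4 z29.3 yaw_h -90.14  F tool x -1.34 y(-) -12.30 z 13.82  Mz 0.044 w 0.001Traceback (most recent call last):
  File "<stdin>", line 2, in <module>
  File "vis.py", line 45, in blank
    k,l,st,ce=cv2.connectedComponentsWithStats(m.astype(np.uint8)); i=1+np.argmax(st[1:,4])
                                                                        ~~~~~~~~~^^^^^^^^^^
    return _wrapfunc(a, 'argmax', axis=axis, out=out, **kwds)
    return bound(*args, **kwds)
ValueError: attempt to get argmax of an empty sequence
```

It met firm resistance at once (about 12 N), so the blank was already flush on the fence. I'll retreat and move clear.

>>> move_arm:
  rows: "0 0 0 0 0.002 0 0; 0 0 0 0 0.003 0 0; 0 0 0 0 0.01 0 0; 0 0 0 0 0.03 0 0; 0 0 0 0 0 -0.06 0; 0 0 0 0 0 -0.06 0; 0 0 0 -0.05 0 -0.04 0; 0 0 0 -0.06 0 0 0"

```text
t: 25.9
eef_pos: [0.4505, -0.0297, 0.192]
ee_rot: [-3.134, 0.001, -1.402]
force: [1.3, 1.3, -0.3]
width: 0.0007
gripper_force: 0.0
```

>>> move_arm:
  rows: "0 0 0 -0.06 0 0 0; 0 0 0 -0.06 0 0 0; 0 0 0 -0.06 0 0 0; 0 0 0 -0.06 0 0 0; 0 0 0 -0.06 0 0 0; 0 0 0 0 0 0 0; 0 0 0 0 0 0 0; 0 0 0 0 0 0 0"

```text
t: 26.9
eef_pos: [0.3977, 0.2638, 0.1886]
ee_rot: [3.142, 0.0, -1.401]
force: [-0.1, -0.2, -0.5]
width: 0.0005
gripper_force: 0.0
```

Run:
```python
from vis import *
where(); im,_,_=blank(); s=sideblank()
old=np.load("pics/top0.npz")["im"]; dd=cv2.absdiff(im,old).max(2); print("glue/jar/chisel diff",dd[240:270,374:396].max(),dd[205:232,368:390].max(),dd[172:183,305:362].max())
cv2.imwrite("pics/f.png",np.hstack([cv2.resize(im[150:290,280:410],None,fx=3,fy=3),cv2.resize(s[140:280,205:335],None,fx=3,fy=3)]))
```

```text
t26.90 home mm -112.3 402.3 z188.6 yaw_h -90.15  F tool x 0.16 y(-) -0.11 z -0.47  Mz 0.022 w 0.001
blank home mm [-0.4  1.4] size [110.7 108.7] yaw mod90 -0.6
side [29.61795861  5.33311397] ((54.86043930053711, 121.18541717529297), 18.642333984375)
glue/jar/chisel diff 16 16 16
```

View pics/f.png

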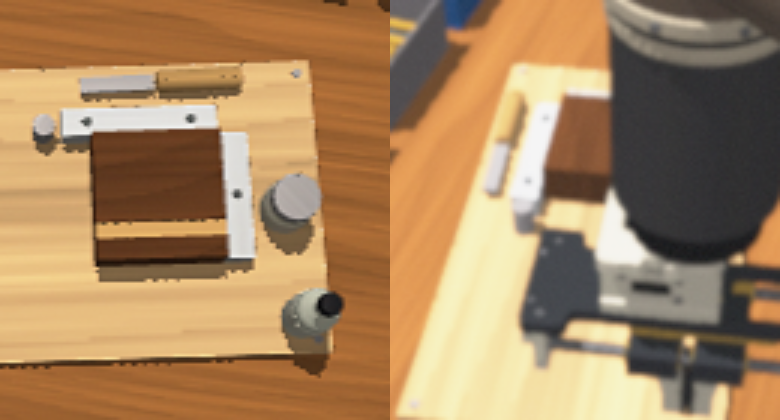

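Run:
```python
from vis import *
im,d=arm.grab_frame("top");hsv=cv2.cvtColor(im,cv2.COLOR_BGR2HSV).astype(int);g=im.astype(int).sum(2)
def fit(mask_fn,rng,axis,z,edge):
    pts=[]
    for i in rng:
        prof=(g[:,i] if axis=='col' else g[i,:]).astype(float)
        lo,hi=edge; k=np.gradient(prof)[lo:hi]; w=np.abs(k)**2; j=lo+(w*np.arange(len(w))).sum()/w.sum()
        pts.append((i,j) if axis=='col' else (j,i))
    p=ray("top",pts,z)[:,:2]; vx,vy,x,y=cv2.fitLine((p*1000).astype(np.float32),cv2.DIST_HUBER,0,.01,.01).ravel()
    return np.degrees(np.arctan2(vy,vx))%180, w2h((x/1000,y/1000))*1000
print("fence back",fit(0,range(304,350),'col',.037,(182,190)))
print("blank fence-side",fit(0,range(315,350),'col',.052,(190,197)))
print("groove far",fit(0,range(315,352),'col',.052,(220,226)))
print("blank +y edge",fit(0,range(198,228),'row',.052,(307,315)))
print("stop outer",fit(0,range(197,232),'row',.037,(359,368)))
```

```text
fence back (np.float32(99.75113), array([84.65847738,  6.88824228]))
blank fence-side (np.float32(100.07184), array([55.3143401, -1.3003958]))
groove far (np.float32(99.307434), array([-24.0262664,   5.3193838]))
blank +y edge (np.float32(10.671401), array([ 2.23648357, 58.46072756]))
stop outer (np.float32(11.63054), array([  7.1883778 , -79.56466868]))
```

```bash
python3 -c "
from station import arm
print(arm.job_done())"
```

```text
the job is handed in; nothing more can be done
None
```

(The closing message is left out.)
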